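Sweep the flat tins into the open packing tray

TASK

Sweep the three flat tins across the bench into the wooden packing tray through its open front, until each one stands wholly inside, flat on its base. Only push them, gently, with the fingers: do not grip, lift or tip a tin, and leave the jars, tall cans and bottle standing where they are.

Things in the scene. Friction and masses are not known exactly. Their poses are not given: they have to be found in the camera images.
- tray: Shallow wooden packing tray fixed to the bench, open at its front (no wall, no lip). Origin at bench level in the middle of the open front line. Its +y axis points into the tray, +x along the front line, +z up. Inside 230 mm wide (x from -115 to +115 mm) and 150 mm deep (y from 0 to 150 mm); three walls 40 mm high and 12 mm thick. The floor is a mere sheet under 1 mm: tins slide straight in over the bench. The open front looks roughly to the robot's right (world -y).
- tin_a: One of three identical flat round tins, 66 mm across (radius 33 mm), 30 mm tall, about 0.12 kg, standing on its flat base on the bench and sliding freely. Origin at the centre of its underside, z up.
- tin_b: One of three identical flat round tins, 66 mm across (radius 33 mm), 30 mm tall, about 0.12 kg, standing on its flat base on the bench and sliding freely. Origin at the centre of its underside, z up.
- tin_c: One of three identical flat round tins, 66 mm across (radius 33 mm), 30 mm tall, about 0.12 kg, standing on its flat base on the bench and sliding freely. Origin at the centre of its underside, z up.
- jam_jar: Bystander, loose, to be left alone: squat amber glass jar, 50 mm across, 62 mm tall, standing among the tins. Origin at the centre of its underside.
- spice_jar: Bystander, loose, to be left alone: squat brown jar with black cap, 44 mm across, 60 mm tall, beyond the tins. Origin at the centre of its underside.
- soup_can: Bystander, loose, to be left alone: tall plain can, 66 mm across, 105 mm tall, right of the tins. Origin at the centre of its underside.
- sauce_bottle: Bystander, loose, to be left alone: green bottle, 56 mm across, 170 mm tall, right of the tins. Origin at the centre of its underside.
- bean_can: Bystander, loose, to be left alone: tall can, 68 mm across, 100 mm tall, behind the tray (to its left). Origin at the centre of its underside.

How it is judged (in metres and radians):
At the end, for the whole second after the job is handed in: All three tins are wholly inside the tray (centre at least 30 mm behind the open front line and between the walls; a 3 mm overhang is allowed), flat on the bench (under 5 mm up, tilt under 0.1 rad) and at rest; every bystander is within 20 mm of its start and upright (y of tin_a in the frame of tray between 0.03 and 0.15 m and x of tin_a in the frame of tray between -0.115 and 0.115 m and height (world z) of each of tin_a, tin_b, tin_c below 0.005 m and angle between each of tin_a, tin_b, tin_c, jam_jar, spice_jar, soup_can, sauce_bottle, bean_can's own z axis and vertical below 0.1 rad and linear speed of each of tin_a, tin_b, tin_c below 0.02 m/s and y of tin_b in the frame of tray between 0.03 and 0.15 m and x of tin_b in the frame of tray between -0.115 and 0.115 m and y of tin_c in the frame of tray between 0.03 and 0.15 m and x of tin_c in the frame of tray between -0.115 and 0.115 m and distance of each of jam_jar, spice_jar, soup_can, sauce_bottle, bean_can from where it was at the start of the episode below 0.02 m); the robot touches nothing.
It fails at once if a tin was lifted off the bench (more than 10 mm) (height (world z) of any of tin_a, tin_b, tin_c above 0.01 m).
It fails at once if a tin was tipped (more than 0.35 rad) (angle between any of tin_a, tin_b, tin_c's own z axis and vertical above 0.35 rad).
It fails at once if a tin was gripped or pressed hard (more than 18 N from the fingers) (contact force between the fingers and tin_a above 18 N or contact force between the fingers and tin_b above 18 N or contact force between the fingers and tin_c above 18 N).
It fails at once if a bystander was disturbed (moved more than 20 mm or tipped more than 0.2 rad) (distance of any of jam_jar, spice_jar, soup_can, sauce_bottle, bean_can from where it was at the start of the episode above 0.02 m or angle between any of jam_jar, spice_jar, soup_can, sauce_bottle, bean_can's own z axis and vertical above 0.2 rad).
It also fails if it takes over 72 s, if anything falls off the work surface, if the arm or the gripper's body presses on something with over 40 N, if the wrist force passes 120 N, or if a joint passes its speed limit or range.

ROBOT

A 6-joint arm with a two-finger parallel gripper is mounted at the origin on the work surface. World frame = base frame: x ahead of the robot, y to its left, z up, the work surface at z = 0. Lengths are in m, angles in degrees, forces in N, time in s.
With the tool pointing down it reaches from about 0.4 to 0.825 m from the base axis. Payload 7 kg.
Tool frame: the origin (TCP) lies at the very end of the fingers, on their centre line; the grasp point (between the pads) lies r.grip_depth behind it (r.grip_depth is the distance from the TCP to the grasp point, in m); z points along the fingers, y is the direction in which the jaws open and shut (so a half turn about z gives the same grasp; the last joint's range is limited). The gripper opens to 88 mm and grips with 3 to 60 N. Pads are 19 mm wide; open, the fingers measure 130 mm over their backs; the gripper's body (78 mm by 193 mm) begins 47 mm behind the grasp point.
Start: joints at [86.923, 20.546, 0.682, 0, -70.136, -16.507], TCP at [0.226, 0.636, 0.227] pointing down, gripper open.
Joint ranges: [-176.03, 176.03], [-82.01, 121.73], [-58.28, 71.71], [-173.87, 95.51], [-174.79, -0.11], [-173.66, 173.66]. Speed limits (degrees/s): [136.94, 136.94, 172.46, 180, 180, 180].

INTERFACE

Orientations are given as [roll, pitch, yaw] about the fixed x, y, z axes, in that order (R = Rz(yaw) Ry(pitch) Rx(roll)).
In Python, from plant import r gives the robot as it stands. The module is installed in compiled form; this text tells all that it offers.
- The arm moves only by the tool step_arm, never from a script. Its argument "increments" is a list of rows, each a list of 3 entries, a list of its own where there are three numbers: the shift along the tool's x, y, z in m, then the turn, a rotation vector about the tool's x, y, z in rad, then the closure, from 0 (fully open) to 1 (shut). In form: [[[x, y, z], [wx, wy, wz], grip], ...]. A call has 1 to 10 rows; each row is the pose to reach, as a shift and turn from the pose commanded when the call began, along the tool's axes at that moment; what a row does not reach only later rows make up. A row lasts 1/10 s, in which the tool goes at most 50 mm and 8.59 degrees, less where a joint would pass 70% of its speed; a pose out of reach is approached as far as the arm can. A call with a gripper value outside its range is refused whole. The fingers move at their own pace and stop on an object; "force" is the grip in N (left out, the last holds). Time passes only in rows, so rows that repeat a pose let the fingers close. It gives the time, the measured TCP pose, the force and the opening at its end, in the units of the state.
- r.get_state(): the state, without advancing time (a new reading comes with each control period).
- r.capture(name): name is "side" or "top"; returns a dict with "color" (480x640x3 uint8, red, green, blue), "intrinsics" (3x3 intrinsics, pixels), "rvec" (rotation vector, rad) and "tvec" (3), from world to camera coordinates, as OpenCV has them. Camera axes: x right, y down, z forward; pixel columns grow to the right and rows downward; lengths in m; the calibration is good to about 2 mm. A picture is of the moment at which its call begins. There is no depth.
- r.close_job(): hands the job in, once; it reports no verdict.
The state is a dict: "time_s": time; "joints": joint angles; "qd": joint speeds; "joint_torque": joint torques, N m; "tcp_pos": TCP position; "eef_rot": TCP orientation; "contact_force": force on the tool from outside, world axes, zero at the start; "moment": the same for the moment, N m; "gripper_width": finger opening in m.
Only numpy, scipy, OpenCV 4.12 (cv2) and the standard library are available. Lean on these libraries where they do the work, as an engineer would, in place of code of your own. Each camera call takes 0.05 s, during which the arm holds its last target.

## Working session

There is one attempt and no reset: what is moved stays moved. The work goes in short steps, Python scripts to look and compute and a tool call to move; the robot and the scene stay as the last step left them, time stands still between calls to the robot, and variables do not carry over. Pictures are saved under pics/ and viewed, and the job is handed in when it is done.

Besides the shell and the picture viewer there is one more tool, called after "Call:" as name(argument=value, ...) on one line, values as JSON. step_arm: Moves the arm, as the interface text tells. Its arguments: {"type":"object","properties":{"increments":{"type":"array","items":{"type":"array"}},"force":{"type":"number"}},"required":["increments"]}

```bash
mkdir -p pics
cat > h.py <<'E'
import numpy as np,cv2
from plant import r
def cap(name,fn):
    c=r.capture(name); cv2.imwrite('pics/'+fn,c['color'][:,:,::-1]); np.savez('pics/'+fn[:-4]+'.npz',**{k:np.array(v) for k,v in c.items()}); return c
def p2w(c,uv,z):
    K=np.array(c['intrinsics'],float);R=cv2.Rodrigues(np.array(c['rvec'],float))[0];t=np.array(c['tvec'],float).ravel()
    o=-R.T@t; d=R.T@np.linalg.inv(K)@np.array([uv[0],uv[1],1.]); return o+d*(z-o[2])/d[2]
def w2p(c,X):
    return cv2.projectPoints(np.array(X,float).reshape(-1,3),np.array(c['rvec'],float),np.array(c['tvec'],float),np.array(c['intrinsics'],float),None)[0].reshape(-1,2)
E
python3 - <<'E'
from h import *
s=r.get_state();print(s,r.grip_depth)
for n in('top','side'):
    c=cap(n,n+'0.png');R=cv2.Rodrigues(np.array(c['rvec'],float))[0];print(n,-R.T@np.array(c['tvec']).ravel(),R)
E
```

```text
{'time_s': 0.0, 'joints': array([ 8.69226306e+01,  2.05916112e+01,  6.34768272e-01, -2.25452535e-02,
       -7.01348433e+01, -1.65056387e+01]), 'qd': array([-0.00172374,  0.11591855, -0.02013342,  0.08992455,  0.01030484,
       -0.0097704 ]), 'joint_torque': array([ 1.22572428e-04, -5.82719564e+01,  2.93043441e+01,  6.99671432e+00,
        6.76073789e-03, -1.74824168e-04]), 'tcp_pos': array([0.22610224, 0.63549384, 0.22562062]), 'eef_rot': array([ 1.79906070e+02, -5.73118254e-03, -1.95906814e+01]), 'contact_force': array([-0.08780368,  0.163609  , -0.00258385]), 'moment': array([-0.06411639, -0.05060898,  0.03543275]), 'gripper_width': 0.08791144329551227} 0.0188
top [0.50636604 0.03476128 1.67794041] [[ 0.02791614 -0.99960024  0.00447661]
 [-0.99698394 -0.02816694 -0.07231631]
 [ 0.07241349 -0.00244432 -0.9973717 ]]
side [ 0.44028246 -1.00930997  1.00462306] [[ 0.98833608 -0.15228428  0.00113195]
 [-0.10439108 -0.68288013 -0.72303336]
 [ 0.1108796   0.71448179 -0.69081219]]
```

View pics/top0.png

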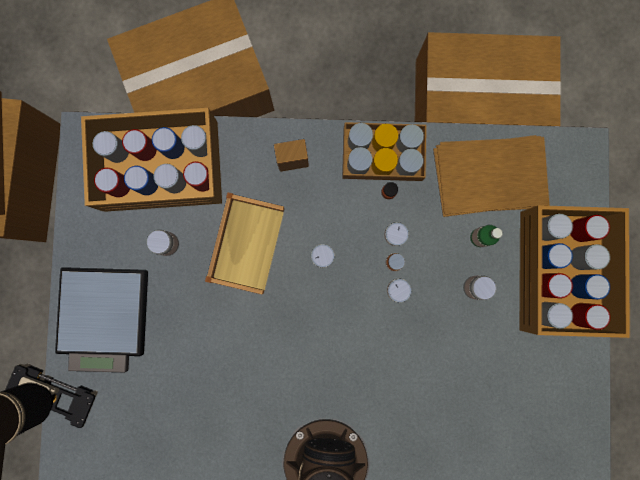

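View pics/side0.png

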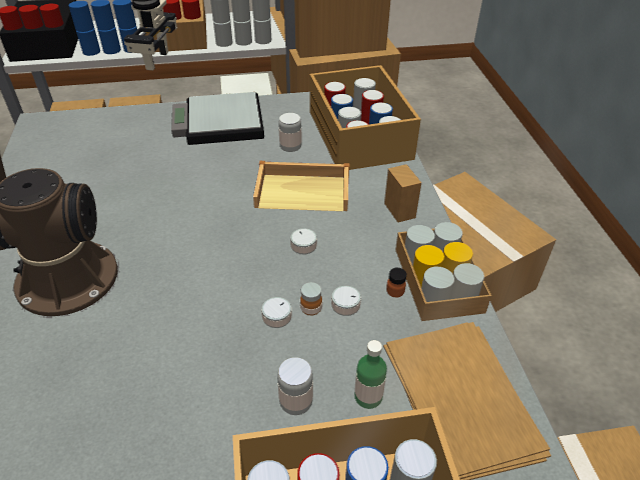

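Run:
```python
from h import *
c=dict(np.load('pics/top0.npz'))
im=c['color'][170:320,190:515,::-1]
# circle fit for tins: detect bright
cv2.imwrite('pics/z0.png',cv2.resize(im,None,fx=2.45,fy=2.45,interpolation=cv2.INTER_CUBIC))
g=c['color'].astype(int)
m=((g.min(2)>165)).astype(np.uint8)
n,l,st,ce=cv2.connectedComponentsWithStats(m)
for i in range(1,n):
    if 150<st[i,4]<900 and 140<ce[i][0]<510 and 200<ce[i][1]<310: print(ce[i],st[i],p2w(c,ce[i],0.03).round(4))
for nm,uv,z in [('jam',(396,261.5),.062),('spice',(390,189),.06),('soup',(484,287.5),.105),('bot',(496,233),.17),('bean',(159,242),.1)]:
    print(nm,p2w(c,uv,z).round(3))
s=cv2.imread('pics/side0.png')[140:400,220:520]
cv2.imwrite('pics/z1.png',cv2.resize(s,None,fx=2.3,fy=2.3,interpolation=cv2.INTER_CUBIC))
```

```text
jam [ 0.564 -0.178  0.062]
spice [ 0.765 -0.158  0.06 ]
soup [ 0.499 -0.41   0.105]
bot [ 0.641 -0.421  0.17 ]
bean [0.597 0.466 0.1  ]
```

View pics/z0.png

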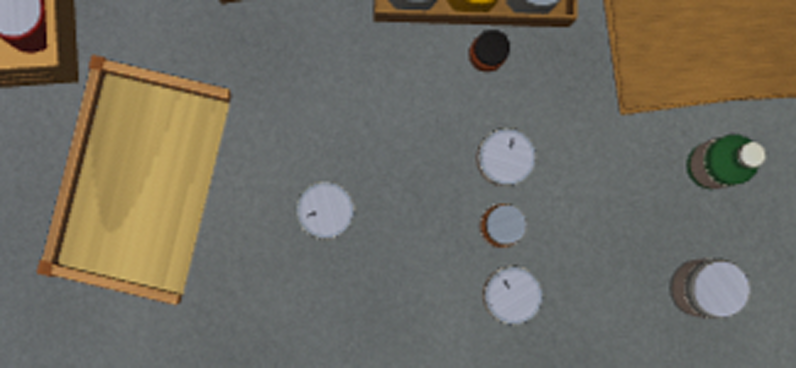

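View pics/z1.png

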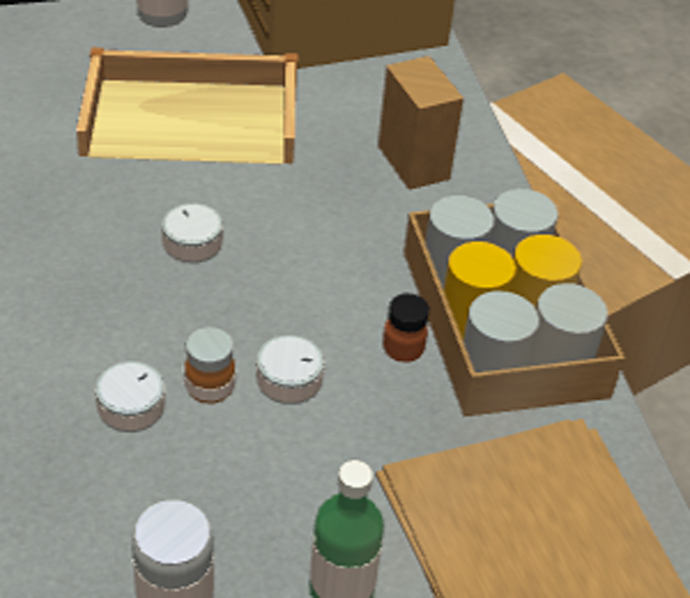

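Run:
```python
from h import *
from scipy.optimize import least_squares
c=dict(np.load('pics/top0.npz'))
z=lambda u,v:(u/2.45+190-.3,v/2.45+170-.3)
for n,u,v in (('near-tray',325,209),('far',507,157),('close',513,295)): print(n,p2w(c,z(u,v),.03).round(4))
pts=[((.127,.162,.04),(39,271)),((-.127,.162,.04),(92,56)),((-.127,0,.04),(230,90)),((.127,0,.04),(180,303))]
# x along front line: y into tray; z up => x = y cross z
obs=np.array([z(*p[1]) for p in pts])
def f(q,s=1):
    yx=np.array([np.cos(q[2]),np.sin(q[2])]);xx=np.array([yx[1],-yx[0]])
    W=[np.r_[q[:2]+p[0][0]*xx+p[0][1]*yx,p[0][2]] for p in pts]
    return (w2p(c,W)-obs).ravel()
s=least_squares(f,[.6,.2,1.5]);print(s.x,np.degrees(s.x[2]),s.fun.round(1))
```

```text
near-tray [0.5774 0.0249 0.03  ]
far [ 0.6432 -0.1829  0.03  ]
close [ 0.4851 -0.1927  0.03  ]
[0.62204219 0.32169289 4.50426846] 258.07557273664196 [ 56.5  13.5  56.6  13.  -55.6 -14.2 -57.6 -13.2]
```

Run:
```python
from h import *
from scipy.optimize import least_squares
c=dict(np.load('pics/top0.npz'))
z=lambda u,v:(u/2.45+190-.3,v/2.45+170-.3)
pts=[((-.127,.162,.04),(39,271)),((.127,.162,.04),(92,56)),((.127,0,.04),(230,90)),((-.127,0,.04),(180,303))]
obs=np.array([z(*p[1]) for p in pts])
def f(q,s=1):
    yx=np.array([np.cos(q[2]),np.sin(q[2])]);xx=np.array([yx[1],-yx[0]])
    W=[np.r_[q[:2]+p[0][0]*xx+p[0][1]*yx,p[0][2]] for p in pts]
    return (w2p(c,W)-obs).ravel()
s=least_squares(f,[.6,.2,1.5]);q=s.x;print(q,np.degrees(q[2]),s.fun.round(1))
yx=np.array([np.cos(q[2]),np.sin(q[2])]);xx=np.array([yx[1],-yx[0]])
T={'mid':(.5774,.0249),'far':(.6432,-.1829),'close':(.4851,-.1927),'jam':(.564,-.178)}
for n,p in T.items():
    d=np.array(p)-q[:2];print(n,(d@xx).round(3),(d@yx).round(3))
for a in [(0,.033),(0,.117),(-.07,.07),(.07,.07),(-.075,0.07)]: print(a,q[:2]+a[0]*xx+a[1]*yx)
```

```text
[0.58858962 0.1629825  1.37055481] 78.52700640112651 [ 0.3  0.4  0.3 -0.   0.  -0.9 -0.6  0.5]
mid 0.016 -0.138
far 0.122 -0.328
close -0.031 -0.369
jam 0.044 -0.339
(0, 0.033) [0.59515352 0.19532311]
(0, 0.117) [0.61186162 0.27764467]
(-0.07, 0.07) [0.53391174 0.24550722]
(0.07, 0.07) [0.67111434 0.21766037]
(-0.075, 0.07) [0.52901165 0.24650175]
```

Call:
step_arm(increments=[[[0.547, 0.512, 0.06], [0, 0, 1.365], 0.66], [[0.547, 0.512, 0.06], [0, 0, 1.365], 0.66], [[0.547, 0.512, 0.06], [0, 0, 1.365], 0.66], [[0.547, 0.512, 0.06], [0, 0, 1.365], 0.66], [[0.547, 0.512, 0.06], [0, 0, 1.365], 0.66], [[0.547, 0.512, 0.06], [0, 0, 1.365], 0.66], [[0.547, 0.512, 0.06], [0, 0, 1.365], 0.66], [[0.547, 0.512, 0.06], [0, 0, 1.365], 0.66], [[0.547, 0.512, 0.06], [0, 0, 1.365], 0.66], [[0.547, 0.512, 0.06], [0, 0, 1.365], 0.66]], force=10)

```text
time_s: 1.1
tcp_pos: [0.4553, 0.1911, 0.1866]
eef_rot: [-180.0, 0.0, -98.1]
contact_force: [1.5, 0.3, -0.0]
gripper_width: 0.0301
```

```bash
cat >> h.py <<'E'
from scipy.spatial.transform import Rotation as Ro
def rel(x,y,z,yaw):
    s=r.get_state();R=Ro.from_euler('xyz',s['eef_rot'],degrees=True);G=Ro.from_euler('xyz',[180,0,yaw],degrees=True)
    print('t',s['time_s'],'tcp',s['tcp_pos'].round(4),s['eef_rot'].round(1),'w',round(s['gripper_width'],4),'F',s['contact_force'].round(1))
    print('shift',R.inv().apply(np.array([x,y,z])-s['tcp_pos']).round(4),'turn',(R.inv()*G).as_rotvec().round(3))
E
python3 -c "
from h import *
rel(.570,-.030,.15,-97.8)"
```

```text
t 1.1 tcp [0.4553 0.1911 0.1866] [-180.     0.   -98.1] w 0.0301 F [ 1.5  0.3 -0. ]
shift [ 0.2028 -0.1447  0.0365] turn [-0.     0.    -0.005]
```

Call:
step_arm(increments=[[[0.203, -0.145, 0.03], [0, 0, -0.005], 0.66], [[0.203, -0.145, 0.03], [0, 0, -0.005], 0.66], [[0.203, -0.145, 0.03], [0, 0, -0.005], 0.66], [[0.203, -0.145, 0.03], [0, 0, -0.005], 0.66], [[0.203, -0.145, 0.03], [0, 0, -0.005], 0.66], [[0.203, -0.145, 0.03], [0, 0, -0.005], 0.66], [[0.203, -0.145, 0.03], [0, 0, -0.005], 0.66], [[0.203, -0.145, 0.03], [0, 0, -0.005], 0.66]])

```text
time_s: 1.9
tcp_pos: [0.5706, -0.0273, 0.1565]
eef_rot: [180.0, -0.0, -97.5]
contact_force: [-0.4, 0.6, 0.4]
gripper_width: 0.0299
```

```bash
python3 -c "
from h import *
rel(.570,-.030,.013,-97.8)"
```

```text
t 1.9 tcp [ 0.5706 -0.0273  0.1565] [180.   -0.  -97.5] w 0.0299 F [-0.4  0.6  0.4]
shift [0.0027 0.0002 0.1435] turn [ 0.001 -0.     0.005]
```

Call:
step_arm(increments=[[[0.003, 0, 0.045], [0, 0, 0.005], 0.66], [[0.003, 0, 0.09], [0, 0, 0.005], 0.66], [[0.003, 0, 0.12], [0, 0, 0.005], 0.66], [[0.003, 0, 0.135], [0, 0, 0.005], 0.66], [[0.003, 0, 0.143], [0, 0, 0.005], 0.66], [[0.003, 0, 0.143], [0, 0, 0.005], 0.66]])

```text
time_s: 2.5
tcp_pos: [0.5702, -0.0296, 0.0133]
eef_rot: [179.9, -0.0, -97.7]
contact_force: [0.4, -0.6, 0.6]
gripper_width: 0.0297
```

Run:
```python
from h import *
rel(.570,-.030,.013,-97.8)
cap('side','s1.png');c=cap('top','t1.png')
im=c['color'][170:320,190:515,::-1]
cv2.imwrite('pics/t1z.png',cv2.resize(im,None,fx=2.45,fy=2.45,interpolation=cv2.INTER_CUBIC))
```

```text
t 2.5 tcp [ 0.5702 -0.0296  0.0133] [179.9  -0.  -97.7] w 0.0297 F [ 0.4 -0.6  0.6]
shift [0.0004 0.0001 0.0003] turn [ 0.001 -0.     0.002]
```

View pics/t1z.png

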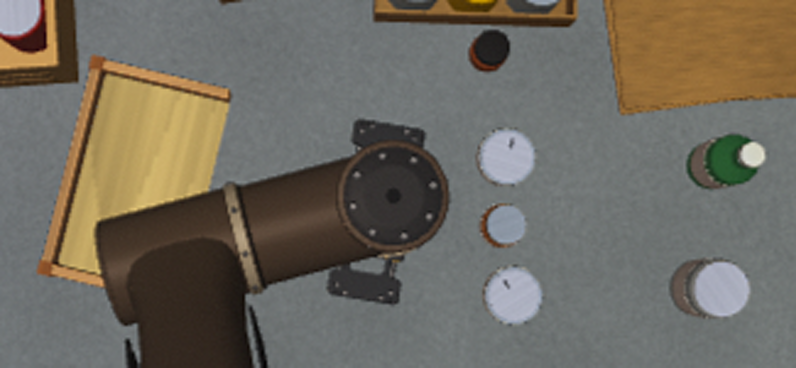

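View pics/s1.png

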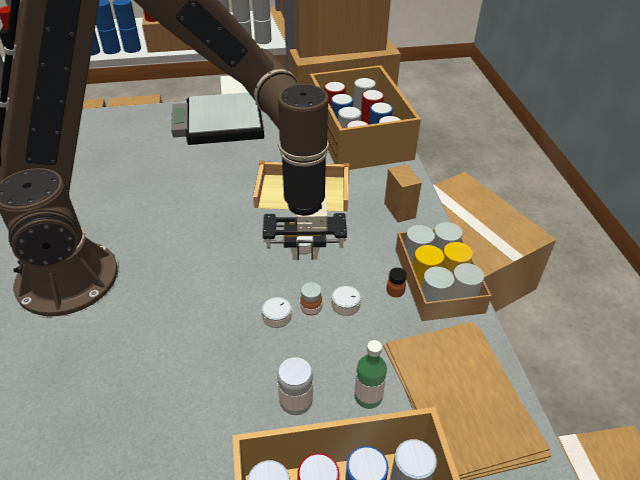

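The tool stands behind the middle tin (fingers at about side pixel (305,250)); jar and other tins are untouched in both views. Now pushing along tool -x.

Call:
step_arm(increments=[[[-0.004, 0, 0], [0, 0, 0], 0.66], [[-0.008, 0, 0], [0, 0, 0], 0.66], [[-0.012, 0, 0], [0, 0, 0], 0.66], [[-0.015, 0, 0], [0, 0, 0], 0.66], [[-0.018, 0, 0], [0, 0, 0], 0.66], [[-0.022, 0, 0], [0, 0, 0], 0.66], [[-0.027, 0, 0], [0, 0, 0], 0.66], [[-0.033, 0, 0], [0, 0, 0], 0.66], [[-0.039, 0, 0], [0, 0, 0], 0.66], [[-0.045, 0, 0], [0, 0, 0], 0.66]])

```text
time_s: 3.6
tcp_pos: [0.577, 0.0146, 0.0136]
eef_rot: [-180.0, 0.0, -97.8]
contact_force: [-0.7, -1.4, 0.4]
gripper_width: 0.0296
```

Call:
step_arm(increments=[[[-0.007, 0, 0], [0, 0, 0], 0.66], [[-0.014, 0, 0], [0, 0, 0], 0.66], [[-0.021, 0, 0], [0, 0, 0], 0.66], [[-0.028, 0, 0], [0, 0, 0], 0.66], [[-0.035, 0, 0], [0, 0, 0], 0.66], [[-0.042, 0, 0], [0, 0, 0], 0.66], [[-0.049, 0, 0], [0, 0, 0], 0.66], [[-0.056, 0, 0], [0, 0, 0], 0.66], [[-0.063, 0, 0], [0, 0, 0], 0.66], [[-0.07, 0, 0], [0, 0, 0], 0.66]])

```text
time_s: 4.6
tcp_pos: [0.5863, 0.0838, 0.0136]
eef_rot: [180.0, 0.0, -97.8]
contact_force: [0.1, -1.2, 0.4]
gripper_width: 0.0301
```

Run:
```python
from h import *
rel(.6062,.2334,.013,-97.8)
c=cap('side','s2.png')
cv2.imwrite('pics/s2z.png',cv2.resize(c['color'][130:330,200:460,::-1],None,fx=3,fy=3))
```

```text
t 4.6 tcp [0.5863 0.0838 0.0136] [180.    0.  -97.8] w 0.0301 F [ 0.1 -1.2  0.4]
shift [-0.1509  0.0006  0.0006] turn [0. 0. 0.]
```

View pics/s2z.png

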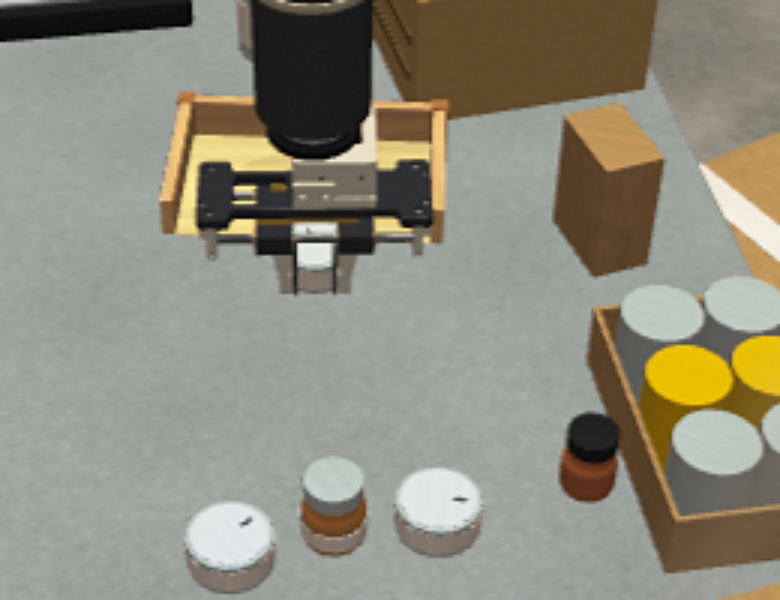

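The tin is cradled squarely between the fingers (zoom pixel (315,270)). Continuing.

Call:
step_arm(increments=[[[-0.008, 0, 0], [0, 0, 0], 0.66], [[-0.016, 0, 0], [0, 0, 0], 0.66], [[-0.024, 0, 0], [0, 0, 0], 0.66], [[-0.032, 0, 0], [0, 0, 0], 0.66], [[-0.04, 0, 0], [0, 0, 0], 0.66], [[-0.048, 0, 0], [0, 0, 0], 0.66], [[-0.056, 0, 0], [0, 0, 0], 0.66], [[-0.064, 0, 0], [0, 0, 0], 0.66], [[-0.072, 0, 0], [0, 0, 0], 0.66], [[-0.08, 0, 0], [0, 0, 0], 0.66]])

```text
time_s: 5.65
tcp_pos: [0.5972, 0.1632, 0.0136]
eef_rot: [180.0, -0.0, -97.8]
contact_force: [0.6, -2.3, -0.2]
gripper_width: 0.0296
```

Call:
step_arm(increments=[[[-0.008, 0, 0], [0, 0, 0], 0.66], [[-0.016, 0, 0], [0, 0, 0], 0.66], [[-0.024, 0, 0], [0, 0, 0], 0.66], [[-0.032, 0, 0], [0, 0, 0], 0.66], [[-0.04, 0, 0], [0, 0, 0], 0.66], [[-0.047, 0, 0], [0, 0, 0], 0.66], [[-0.053, 0, 0], [0, 0, 0], 0.66], [[-0.058, 0, 0], [0, 0, 0], 0.66], [[-0.062, 0, 0], [0, 0, 0], 0.66], [[-0.064, 0, 0], [0, 0, 0], 0.66]])

```text
time_s: 6.65
tcp_pos: [0.6058, 0.2263, 0.0136]
eef_rot: [-180.0, -0.0, -97.8]
contact_force: [0.5, -1.9, 1.3]
gripper_width: 0.03
```

Call:
step_arm(increments=[[[0.01, 0, 0], [0, 0, 0], 0.66], [[0.03, 0, 0], [0, 0, 0], 0.66], [[0.06, 0, 0], [0, 0, 0], 0.66], [[0.07, 0, -0.04], [0, 0, 0], 0.66], [[0.08, 0, -0.08], [0, 0, 0], 0.66], [[0.08, 0, -0.12], [0, 0, 0], 0.66]])

```text
time_s: 7.25
tcp_pos: [0.5939, 0.1435, 0.1348]
eef_rot: [179.9, -0.0, -97.9]
contact_force: [1.1, 0.7, -0.7]
gripper_width: 0.0297
```

Run:
```python
from h import *
rel(.6395,-.240,.14,-93)
```

```text
t 7.25 tcp [0.5939 0.1435 0.1348] [179.9  -0.  -97.9] w 0.0297 F [ 1.1  0.7 -0.7]
shift [ 0.3736 -0.098  -0.0051] turn [ 0.001 -0.001 -0.086]
```

Call:
step_arm(increments=[[[0.374, -0.098, -0.005], [0, 0, -0.086], 0.66], [[0.374, -0.098, -0.005], [0, 0, -0.086], 0.66], [[0.374, -0.098, -0.005], [0, 0, -0.086], 0.66], [[0.374, -0.098, -0.005], [0, 0, -0.086], 0.66], [[0.374, -0.098, -0.005], [0, 0, -0.086], 0.66], [[0.374, -0.098, -0.005], [0, 0, -0.086], 0.66], [[0.374, -0.098, -0.005], [0, 0, -0.086], 0.66], [[0.374, -0.098, -0.005], [0, 0, -0.086], 0.66], [[0.374, -0.098, -0.005], [0, 0, -0.086], 0.66], [[0.374, -0.098, -0.005], [0, 0, -0.086], 0.66]])

```text
time_s: 8.25
tcp_pos: [0.6397, -0.2394, 0.1381]
eef_rot: [180.0, 0.0, -93.1]
contact_force: [0.6, 0.7, -0.4]
gripper_width: 0.0299
```

Run:
```python
from h import *
rel(.6395,-.240,.013,-93)
c=cap('top','t3.png')
im=c['color'][170:320,190:515,::-1]
cv2.imwrite('pics/t3z.png',cv2.resize(im,None,fx=2.45,fy=2.45,interpolation=cv2.INTER_CUBIC))
```

```text
t 8.25 tcp [ 0.6397 -0.2394  0.1381] [180.    0.  -93.1] w 0.0299 F [ 0.6  0.7 -0.4]
shift [6.000e-04 1.000e-04 1.251e-01] turn [ 0.001  0.    -0.001]
```

View pics/t3z.png

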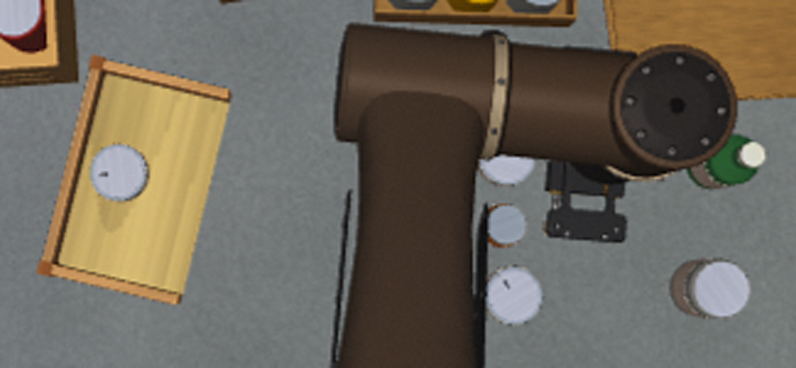

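First tin is in the tray (zoom (119,172), clear of the walls). Descending behind the far tin.

Call:
step_arm(increments=[[[0.002, 0, 0.04], [0, 0, 0], 0.66], [[0.002, 0, 0.08], [0, 0, 0], 0.66], [[0.002, 0, 0.105], [0, 0, 0], 0.66], [[0.002, 0, 0.119], [0, 0, 0], 0.66], [[0.002, 0, 0.125], [0, 0, 0], 0.66], [[0.002, 0, 0.125], [0, 0, 0], 0.66]])

```text
time_s: 8.9
tcp_pos: [0.6414, -0.2387, 0.0138]
eef_rot: [180.0, -0.0, -92.8]
contact_force: [-0.7, 0.5, 0.8]
gripper_width: 0.0296
```

Call:
step_arm(increments=[[[-0.004, 0, 0], [0, 0, 0], 0.66], [[-0.008, 0, 0], [0, 0, 0], 0.66], [[-0.012, 0, 0], [0, 0, 0], 0.66], [[-0.015, 0, 0], [0, 0, 0], 0.66], [[-0.018, 0, 0], [0, 0, 0], 0.66], [[-0.022, 0, 0], [0, 0, 0], 0.66], [[-0.027, 0, 0], [0, 0, 0], 0.66], [[-0.033, 0, 0], [0, 0, 0], 0.66], [[-0.039, 0, 0], [0, 0, 0], 0.66], [[-0.045, 0, 0], [0, 0, 0], 0.66]])

```text
time_s: 9.9
tcp_pos: [0.6437, -0.1938, 0.0138]
eef_rot: [-180.0, -0.0, -92.9]
contact_force: [0.1, -3.1, 3.0]
gripper_width: 0.0298
```

Run:
```python
from h import *
rel(.6395,-.240,.013,-93)
c=cap('side','s4.png')
cv2.imwrite('pics/s4z.png',cv2.resize(c['color'][150:400,220:480,::-1],None,fx=2.4,fy=2.4))
```

```text
t 9.9 tcp [ 0.6437 -0.1938  0.0138] [-180.    -0.   -92.9] w 0.0298 F [ 0.1 -3.1  3. ]
shift [0.0463 0.0019 0.0008] turn [-0.    -0.     0.002]
```

View pics/s4z.png

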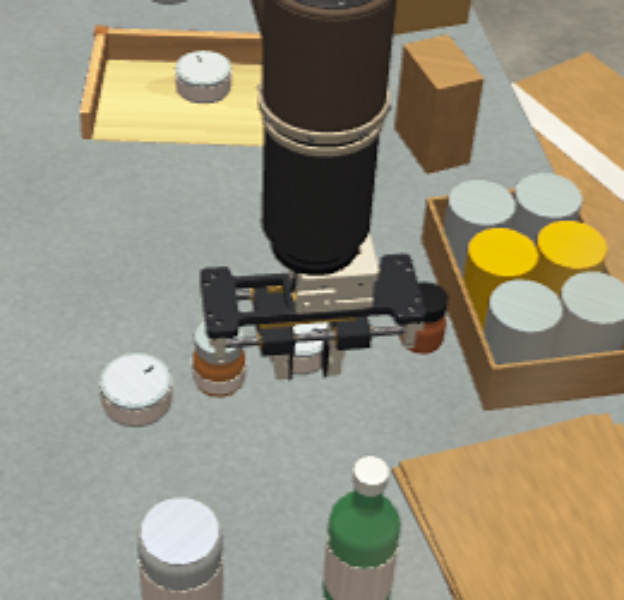

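Tin is cradled at zoom (303,350), jar and spice jar look unmoved, but the gripper ends pass right above them; raising 6 mm for margin.

Call:
step_arm(increments=[[[0, 0, -0.003], [0, 0, 0], 0.66], [[0, 0, -0.006], [0, 0, 0], 0.66], [[-0.004, 0, -0.006], [0, 0, 0], 0.66], [[-0.008, 0, -0.006], [0, 0, 0], 0.66], [[-0.013, 0, -0.006], [0, 0, 0], 0.66], [[-0.018, 0, -0.006], [0, 0, 0], 0.66]])

```text
time_s: 10.55
tcp_pos: [0.6444, -0.1761, 0.0198]
eef_rot: [-180.0, -0.0, -92.9]
contact_force: [-0.9, -2.3, 2.5]
gripper_width: 0.0301
```

Run:
```python
from h import *
# target: tin at tray (.065,.055), tool .039 behind along heading
q=[.5886,.1630,1.37055]
yx=np.array([np.cos(q[2]),np.sin(q[2])]);xx=np.array([yx[1],-yx[0]])
g=q[:2]+.065*xx+.055*yx; s=r.get_state(); a=np.radians(s['eef_rot'][2]+180); h=np.array([np.cos(a),np.sin(a)])
tin=s['tcp_pos'][:2]+.039*h; d=g-tin; print(g,tin,d,np.degrees(np.arctan2(d[1],d[0])),np.hypot(*d))
rel(*(g-.039*h),.02,-93)
c=cap('side','s5.png')
cv2.imwrite('pics/s5z.png',cv2.resize(c['color'][150:400,220:480,::-1],None,fx=2.4,fy=2.4))
```

```text
[0.66324124 0.20397177] [ 0.64639081 -0.13710598] [0.01685042 0.34107775] 87.17168933264688 0.3414937356510905
t 10.55 tcp [ 0.6444 -0.1761  0.0198] [-180.    -0.   -92.9] w 0.0301 F [-0.9 -2.3  2.5]
shift [-3.415e-01  2.000e-04 -3.000e-04] turn [-0.    -0.     0.002]
```

View pics/s5z.png

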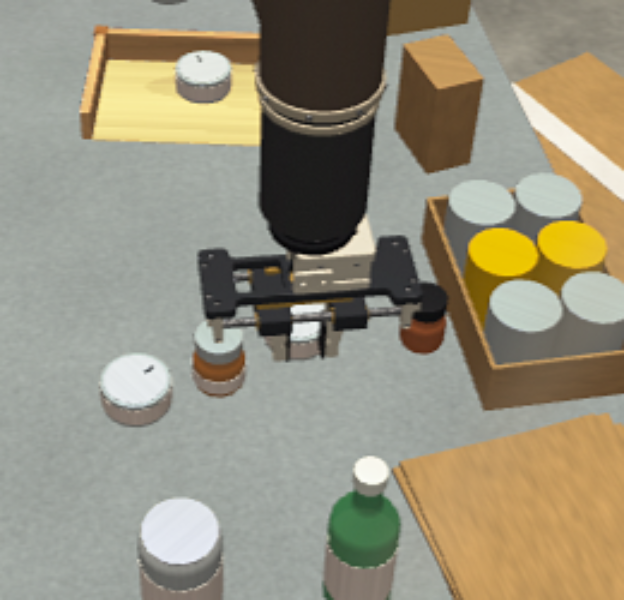

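Call:
step_arm(increments=[[[-0.006, 0, 0], [0, 0, 0], 0.66], [[-0.013, 0, 0], [0, 0, 0], 0.66], [[-0.021, 0, 0], [0, 0, 0], 0.66], [[-0.029, 0, 0], [0, 0, 0], 0.66], [[-0.037, 0, 0], [0, 0, 0], 0.66], [[-0.045, 0, 0], [0, 0, 0], 0.66], [[-0.053, 0, 0], [0, 0, 0], 0.66], [[-0.061, 0, 0], [0, 0, 0], 0.66], [[-0.069, 0, 0], [0, 0, 0], 0.66], [[-0.077, 0, 0], [0, 0, 0], 0.66]])

```text
time_s: 11.6
tcp_pos: [0.6482, -0.0987, 0.0197]
eef_rot: [-180.0, -0.0, -92.9]
contact_force: [-0.0, -2.8, 2.4]
gripper_width: 0.0301
```

Call:
step_arm(increments=[[[-0.008, 0, 0], [0, 0, 0], 0.66], [[-0.016, 0, 0], [0, 0, 0], 0.66], [[-0.024, 0, 0], [0, 0, 0], 0.66], [[-0.032, 0, 0], [0, 0, 0], 0.66], [[-0.04, 0, 0], [0, 0, 0], 0.66], [[-0.048, 0, 0], [0, 0, 0], 0.66], [[-0.056, 0, 0], [0, 0, 0], 0.66], [[-0.064, 0, 0], [0, 0, 0], 0.66], [[-0.072, 0, 0], [0, 0, 0], 0.66], [[-0.08, 0, 0], [0, 0, 0], 0.66]])

```text
time_s: 12.6
tcp_pos: [0.6522, -0.0188, 0.0196]
eef_rot: [180.0, -0.0, -92.9]
contact_force: [-0.2, -3.8, 2.4]
gripper_width: 0.0298
```

Run:
```python
from h import *
rel(.6613,.1650,.02,-93)
c=cap('side','s6.png')
cv2.imwrite('pics/s6z.png',cv2.resize(c['color'][130:380,220:480,::-1],None,fx=2.4,fy=2.4))
```

```text
t 12.6 tcp [ 0.6522 -0.0188  0.0196] [180.   -0.  -92.9] w 0.0298 F [-0.2 -3.8  2.4]
shift [-1.84e-01  1.00e-04 -4.00e-04] turn [ 0.    -0.     0.002]
```

View pics/s6z.png

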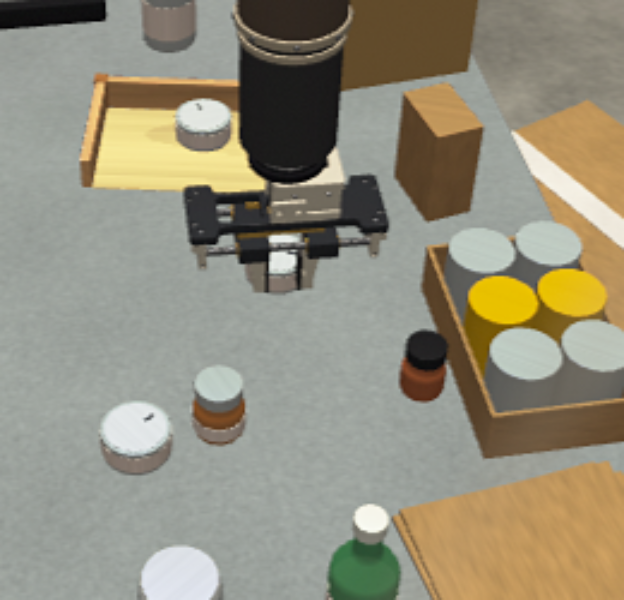

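Tin still cradled (zoom (280,275)), all others in place. Continuing with a slight drift toward the tray's middle for wall clearance.

Call:
step_arm(increments=[[[-0.008, 0.0005, 0], [0, 0, 0], 0.66], [[-0.016, 0.001, 0], [0, 0, 0], 0.66], [[-0.024, 0.0015, 0], [0, 0, 0], 0.66], [[-0.032, 0.002, 0], [0, 0, 0], 0.66], [[-0.04, 0.0025, 0], [0, 0, 0], 0.66], [[-0.048, 0.003, 0], [0, 0, 0], 0.66], [[-0.056, 0.0035, 0], [0, 0, 0], 0.66], [[-0.064, 0.004, 0], [0, 0, 0], 0.66], [[-0.072, 0.0045, 0], [0, 0, 0], 0.66], [[-0.08, 0.005, 0], [0, 0, 0], 0.66]])

```text
time_s: 13.65
tcp_pos: [0.6512, 0.0614, 0.0196]
eef_rot: [180.0, 0.0, -92.9]
contact_force: [0.8, -0.9, 0.2]
gripper_width: 0.0301
```

Call:
step_arm(increments=[[[-0.008, 0.0005, 0], [0, 0, 0], 0.66], [[-0.016, 0.001, 0], [0, 0, 0], 0.66], [[-0.024, 0.0015, 0], [0, 0, 0], 0.66], [[-0.032, 0.002, 0], [0, 0, 0], 0.66], [[-0.04, 0.0025, 0], [0, 0, 0], 0.66], [[-0.048, 0.003, 0], [0, 0, 0], 0.66], [[-0.054, 0.003, 0], [0, 0, 0], 0.66], [[-0.06, 0.003, 0], [0, 0, 0], 0.66]])

```text
time_s: 14.45
tcp_pos: [0.6512, 0.1213, 0.0196]
eef_rot: [180.0, -0.0, -92.9]
contact_force: [-0.6, -1.9, 0.9]
gripper_width: 0.0298
```

Run:
```python
from h import *
rel(.6543,.1650,.02,-93)
c=cap('side','s7.png')
cv2.imwrite('pics/s7z.png',cv2.resize(c['color'][130:330,220:480,::-1],None,fx=2.9,fy=2.9))
```

```text
t 14.45 tcp [0.6512 0.1213 0.0196] [180.   -0.  -92.9] w 0.0298 F [-0.6 -1.9  0.9]
shift [-0.0438 -0.001  -0.0004] turn [ 0.    -0.     0.002]
```

View pics/s7z.png

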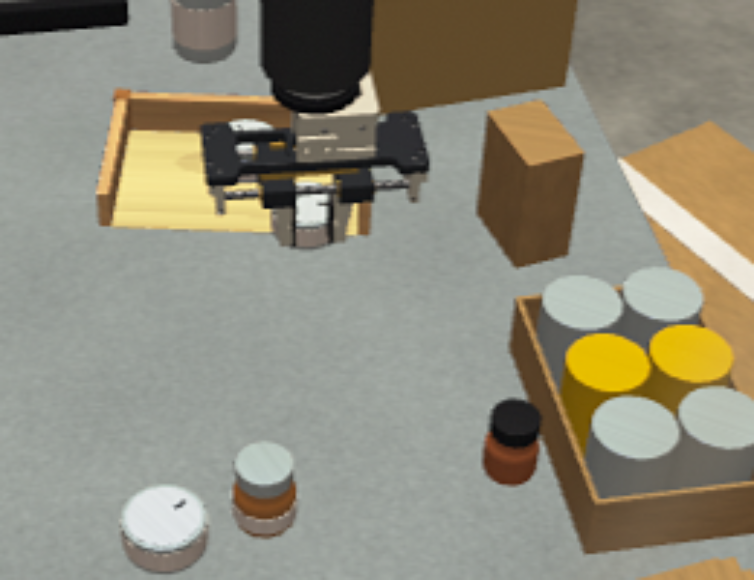

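Call:
step_arm(increments=[[[-0.007, 0, 0], [0, 0, 0], 0.66], [[-0.014, 0, 0], [0, 0, 0], 0.66], [[-0.021, 0, 0], [0, 0, 0], 0.66], [[-0.028, 0, 0], [0, 0, 0], 0.66], [[-0.035, 0, 0], [0, 0, 0], 0.66], [[-0.041, 0, 0], [0, 0, 0], 0.66], [[-0.046, 0, 0], [0, 0, 0], 0.66], [[-0.05, 0, 0], [0, 0, 0], 0.66], [[-0.052, 0, 0], [0, 0, 0], 0.66]])

```text
time_s: 15.4
tcp_pos: [0.6538, 0.1731, 0.0196]
eef_rot: [-180.0, -0.0, -92.9]
contact_force: [-0.4, -1.5, -0.4]
gripper_width: 0.0298
```

Call:
step_arm(increments=[[[0.01, 0, 0], [0, 0, 0], 0.66], [[0.03, 0, 0], [0, 0, 0], 0.66], [[0.06, 0, 0], [0, 0, 0], 0.66], [[0.07, 0, -0.04], [0, 0, 0], 0.66], [[0.08, 0, -0.08], [0, 0, 0], 0.66], [[0.08, 0, -0.12], [0, 0, 0], 0.66]])

```text
time_s: 16.0
tcp_pos: [0.6491, 0.0895, 0.1409]
eef_rot: [179.9, -0.0, -93.0]
contact_force: [1.8, 1.2, 0.9]
gripper_width: 0.0295
```

Run:
```python
from h import *
rel(.481,-.248,.14,-96)
```

```text
t 16.0 tcp [0.6491 0.0895 0.1409] [179.9  -0.  -93. ] w 0.0295 F [1.8 1.2 0.9]
shift [0.3458 0.1501 0.0012] turn [ 0.001 -0.     0.052]
```

Call:
step_arm(increments=[[[0.345, 0.153, 0], [0, 0, 0.068], 0.66], [[0.345, 0.153, 0], [0, 0, 0.068], 0.66], [[0.345, 0.153, 0], [0, 0, 0.068], 0.66], [[0.345, 0.153, 0], [0, 0, 0.068], 0.66], [[0.345, 0.153, 0], [0, 0, 0.068], 0.66], [[0.345, 0.153, 0], [0, 0, 0.068], 0.66], [[0.345, 0.153, 0], [0, 0, 0.068], 0.66], [[0.345, 0.153, 0], [0, 0, 0.068], 0.66], [[0.345, 0.153, 0], [0, 0, 0.068], 0.66], [[0.345, 0.153, 0], [0, 0, 0.068], 0.66]])

```text
time_s: 17.0
tcp_pos: [0.4785, -0.2456, 0.1398]
eef_rot: [-180.0, 0.0, -96.9]
contact_force: [0.5, 0.7, 0.2]
gripper_width: 0.03
```

Run:
```python
from h import *
rel(.4785,-.2475,.02,-96.9)
c=cap('top','t8.png')
im=c['color'][170:320,190:515,::-1]
cv2.imwrite('pics/t8z.png',cv2.resize(im,None,fx=2.45,fy=2.45,interpolation=cv2.INTER_CUBIC))
```

```text
t 17.0 tcp [ 0.4785 -0.2456  0.1398] [-180.     0.   -96.9] w 0.03 F [0.5 0.7 0.2]
shift [ 0.0019 -0.0002  0.1198] turn [-0.     0.    -0.001]
```

View pics/t8z.png

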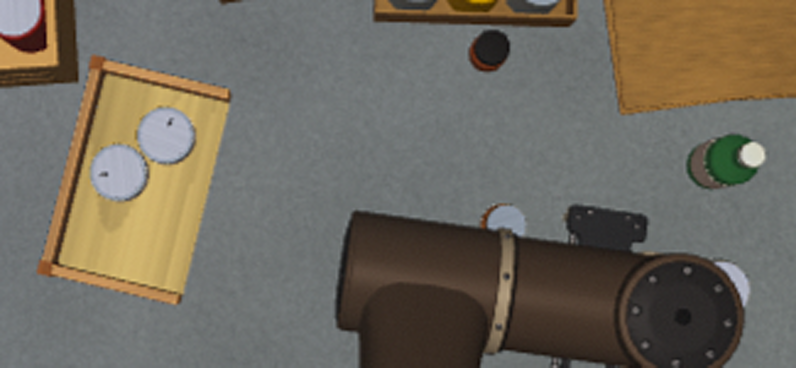

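Two tins are inside (zoom (166,135), (119,172)); bystanders visible are unmoved. Third tin now.

Call:
step_arm(increments=[[[0.002, 0, 0.04], [0, 0, 0], 0.66], [[0.002, 0, 0.075], [0, 0, 0], 0.66], [[0.002, 0, 0.1], [0, 0, 0], 0.66], [[0.002, 0, 0.114], [0, 0, 0], 0.66], [[0.002, 0, 0.12], [0, 0, 0], 0.66], [[0.002, 0, 0.12], [0, 0, 0], 0.66]])

```text
time_s: 17.65
tcp_pos: [0.4794, -0.2455, 0.019]
eef_rot: [179.9, -0.0, -96.7]
contact_force: [-0.0, -0.0, -0.9]
gripper_width: 0.0297
```

Call:
step_arm(increments=[[[-0.004, 0, 0], [0, 0, 0], 0.66], [[-0.008, 0, 0], [0, 0, 0], 0.66], [[-0.012, 0, 0], [0, 0, 0], 0.66], [[-0.015, 0, 0], [0, 0, 0], 0.66], [[-0.018, 0, 0], [0, 0, 0], 0.66], [[-0.022, 0, 0], [0, 0, 0], 0.66], [[-0.026, 0, 0], [0, 0, 0], 0.66], [[-0.03, 0, 0], [0, 0, 0], 0.66]])

```text
time_s: 18.45
tcp_pos: [0.4832, -0.216, 0.0197]
eef_rot: [-180.0, -0.0, -96.8]
contact_force: [0.2, -1.9, 1.4]
gripper_width: 0.0298
```

Run:
```python
from h import *
rel(.5358-.0047,.2298-.0387,.02,-96.9)
c=cap('side','s9.png')
cv2.imwrite('pics/s9z.png',cv2.resize(c['color'][170:420,200:460,::-1],None,fx=2.4,fy=2.4))
```

```text
t 18.45 tcp [ 0.4832 -0.216   0.0197] [-180.    -0.   -96.8] w 0.0298 F [ 0.2 -1.9  1.4]
shift [-4.099e-01  4.000e-04 -3.000e-04] turn [-0.    -0.     0.002]
```

View pics/s9z.png

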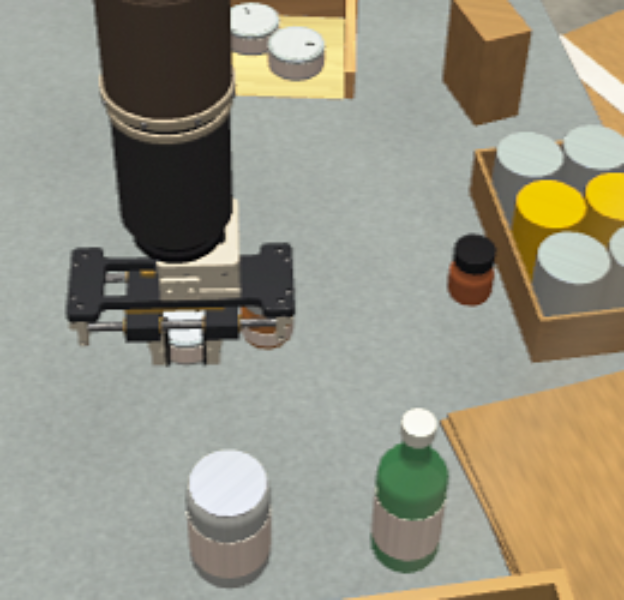

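Tin cradled at zoom (187,345), jar behind the gripper's right end unmoved. Continuing 0.41 m.

Call:
step_arm(increments=[[[-0.006, 0, 0], [0, 0, 0], 0.66], [[-0.012, 0, 0], [0, 0, 0], 0.66], [[-0.018, 0, 0], [0, 0, 0], 0.66], [[-0.025, 0, 0], [0, 0, 0], 0.66], [[-0.032, 0, 0], [0, 0, 0], 0.66], [[-0.039, 0, 0], [0, 0, 0], 0.66], [[-0.046, 0, 0], [0, 0, 0], 0.66], [[-0.054, 0, 0], [0, 0, 0], 0.66], [[-0.062, 0, 0], [0, 0, 0], 0.66], [[-0.07, 0, 0], [0, 0, 0], 0.66]])

```text
time_s: 19.5
tcp_pos: [0.4914, -0.1461, 0.0197]
eef_rot: [-180.0, 0.0, -96.8]
contact_force: [-0.2, -1.4, -0.1]
gripper_width: 0.0294
```

Call:
step_arm(increments=[[[-0.008, 0, 0], [0, 0, 0], 0.66], [[-0.016, 0, 0], [0, 0, 0], 0.66], [[-0.024, 0, 0], [0, 0, 0], 0.66], [[-0.032, 0, 0], [0, 0, 0], 0.66], [[-0.04, 0, 0], [0, 0, 0], 0.66], [[-0.048, 0, 0], [0, 0, 0], 0.66], [[-0.056, 0, 0], [0, 0, 0], 0.66], [[-0.064, 0, 0], [0, 0, 0], 0.66], [[-0.072, 0, 0], [0, 0, 0], 0.66], [[-0.08, 0, 0], [0, 0, 0], 0.66]])

```text
time_s: 20.5
tcp_pos: [0.5008, -0.0667, 0.0196]
eef_rot: [180.0, -0.0, -96.8]
contact_force: [0.1, -2.0, 0.3]
gripper_width: 0.0299
```

Call:
step_arm(increments=[[[-0.008, 0, 0], [0, 0, 0], 0.66], [[-0.016, 0, 0], [0, 0, 0], 0.66], [[-0.024, 0, 0], [0, 0, 0], 0.66], [[-0.032, 0, 0], [0, 0, 0], 0.66], [[-0.04, 0, 0], [0, 0, 0], 0.66], [[-0.048, 0, 0], [0, 0, 0], 0.66], [[-0.056, 0, 0], [0, 0, 0], 0.66], [[-0.064, 0, 0], [0, 0, 0], 0.66], [[-0.072, 0, 0], [0, 0, 0], 0.66], [[-0.08, 0, 0], [0, 0, 0], 0.66]])

```text
time_s: 21.5
tcp_pos: [0.5102, 0.0128, 0.0196]
eef_rot: [180.0, -0.0, -96.8]
contact_force: [-0.0, -0.8, 0.2]
gripper_width: 0.0298
```

Run:
```python
from h import *
rel(.5358-.0047,.2298-.0387,.02,-96.9)
c=cap('side','s10.png')
cv2.imwrite('pics/s10z.png',cv2.resize(c['color'][130:330,200:460,::-1],None,fx=2.9,fy=2.9))
```

```text
t 21.5 tcp [0.5102 0.0128 0.0196] [180.   -0.  -96.8] w 0.0298 F [-0.  -0.8  0.2]
shift [-0.1796  0.0002 -0.0004] turn [ 0.    -0.     0.002]
```

View pics/s10z.png

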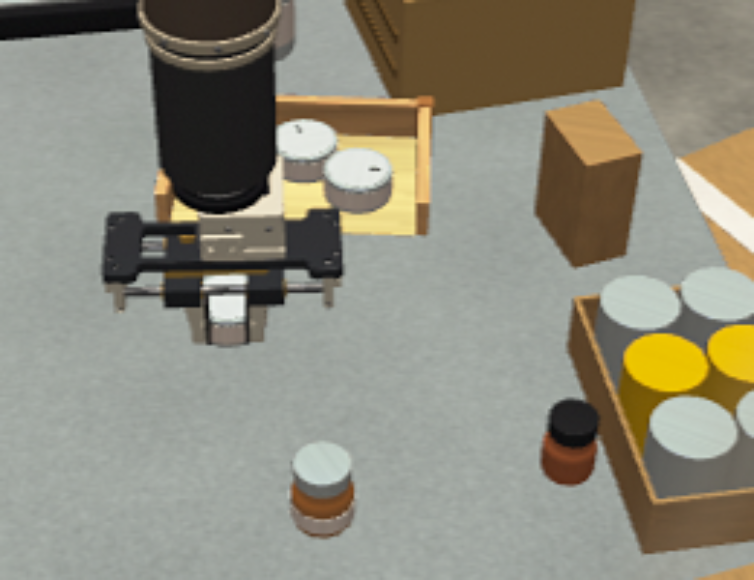

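Call:
step_arm(increments=[[[-0.008, 0, 0], [0, 0, 0], 0.66], [[-0.016, 0, 0], [0, 0, 0], 0.66], [[-0.024, 0, 0], [0, 0, 0], 0.66], [[-0.032, 0, 0], [0, 0, 0], 0.66], [[-0.04, 0, 0], [0, 0, 0], 0.66], [[-0.048, 0, 0], [0, 0, 0], 0.66], [[-0.056, 0, 0], [0, 0, 0], 0.66], [[-0.064, 0, 0], [0, 0, 0], 0.66], [[-0.072, 0, 0], [0, 0, 0], 0.66], [[-0.08, 0, 0], [0, 0, 0], 0.66]])

```text
time_s: 22.55
tcp_pos: [0.5196, 0.0922, 0.0197]
eef_rot: [-180.0, 0.0, -96.8]
contact_force: [-0.1, -0.7, -0.8]
gripper_width: 0.0299
```

Call:
step_arm(increments=[[[-0.007, 0, 0], [0, 0, 0], 0.66], [[-0.014, 0, 0], [0, 0, 0], 0.66], [[-0.021, 0, 0], [0, 0, 0], 0.66], [[-0.028, 0, 0], [0, 0, 0], 0.66], [[-0.035, 0, 0], [0, 0, 0], 0.66], [[-0.042, 0, 0], [0, 0, 0], 0.66], [[-0.049, 0, 0], [0, 0, 0], 0.66], [[-0.056, 0, 0], [0, 0, 0], 0.66], [[-0.063, 0, 0], [0, 0, 0], 0.66], [[-0.07, 0, 0], [0, 0, 0], 0.66]])

```text
time_s: 23.55
tcp_pos: [0.5278, 0.1616, 0.0196]
eef_rot: [180.0, -0.0, -96.8]
contact_force: [0.3, -0.9, 0.6]
gripper_width: 0.0297
```

Call:
step_arm(increments=[[[-0.007, 0, 0], [0, 0, 0], 0.66], [[-0.014, 0, 0], [0, 0, 0], 0.66], [[-0.021, 0, 0], [0, 0, 0], 0.66], [[-0.027, 0, 0], [0, 0, 0], 0.66], [[-0.031, 0, 0], [0, 0, 0], 0.66], [[-0.034, 0, 0], [0, 0, 0], 0.66]])

```text
time_s: 24.15
tcp_pos: [0.5318, 0.1952, 0.0196]
eef_rot: [180.0, -0.0, -96.8]
contact_force: [-0.2, -1.3, 0.0]
gripper_width: 0.0301
```

Call:
step_arm(increments=[[[0.01, 0, 0], [0, 0, 0], 0.66], [[0.03, 0, 0], [0, 0, 0], 0.66], [[0.06, 0, 0], [0, 0, 0], 0.66], [[0.09, 0, -0.04], [0, 0, 0], 0.66], [[0.13, 0, -0.08], [0, 0, 0], 0.66], [[0.17, 0, -0.12], [0, 0, 0], 0.66], [[0.21, 0, -0.15], [0, 0, 0], 0.66], [[0.25, 0, -0.17], [0, 0, 0], 0.66], [[0.25, 0, -0.17], [0, 0, 0], 0.66]])

```text
time_s: 25.05
tcp_pos: [0.502, -0.0576, 0.1929]
eef_rot: [-179.7, 0.1, -97.0]
contact_force: [0.4, 0.3, 0.3]
gripper_width: 0.0297
```

Run:
```python
from h import *
rel(.5,0,.2,-97)
c=cap('top','t11.png')
im=c['color'][170:320,190:515,::-1]
cv2.imwrite('pics/t11z.png',cv2.resize(im,None,fx=2.45,fy=2.45,interpolation=cv2.INTER_CUBIC))
c=cap('side','s11.png')
```

```text
t 25.05 tcp [ 0.502  -0.0576  0.1929] [-1.797e+02  1.000e-01 -9.700e+01] w 0.0297 F [0.4 0.3 0.3]
shift [-0.057   0.0089 -0.007 ] turn [-0.005  0.001  0.001]
```

View pics/t11z.png

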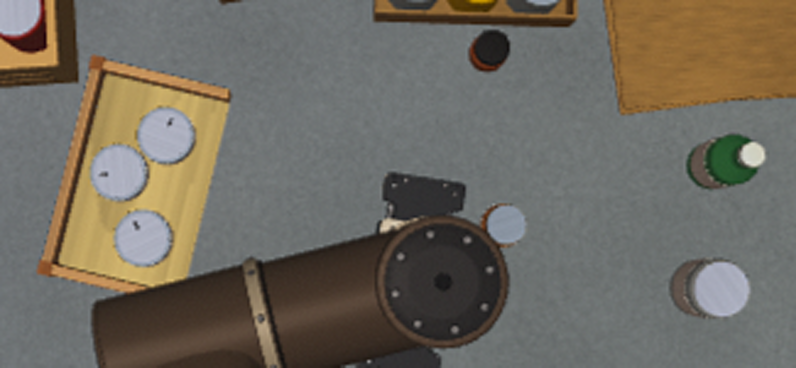

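View pics/s11.png

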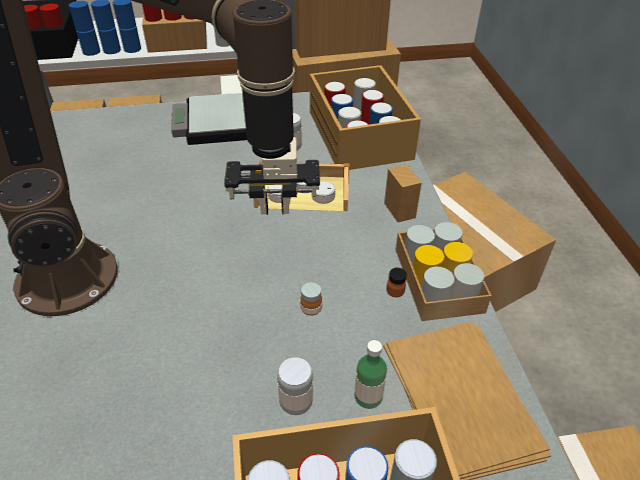

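All three tins stand in the tray (top zoom (166,135), (119,172), (143,238)); the bystanders match the first pictures. I'll check this numerically, then hand in.

Call:
step_arm(increments=[[[0, 0, 0], [0, 0, 0], 0.66], [[0, 0, 0], [0, 0, 0], 0.66], [[0, 0, 0], [0, 0, 0], 0.66]])

```text
time_s: 25.45
tcp_pos: [0.5021, -0.0527, 0.1887]
eef_rot: [179.9, -0.0, -96.7]
contact_force: [-0.5, -0.1, 0.9]
gripper_width: 0.0297
```

Run:
```python
from h import *
c=dict(np.load('pics/top0.npz')); q=[.5886,.1630,1.37055]
yx=np.array([np.cos(q[2]),np.sin(q[2])]);xx=np.array([yx[1],-yx[0]])
for u,v in [(166,135),(119,172),(143,238)]:
    d=p2w(c,(u/2.45+189.7,v/2.45+169.7),.03)[:2]-q[:2];print((d@xx).round(3),(d@yx).round(3))
a=c['color'].astype(int);b=np.load('pics/t11.npz')['color'].astype(int)
for n,(u,v) in dict(jam=(396,262),spice=(390,190),soup=(481,288),bot=(489,235),bean=(160,243)).items():
    print(n,np.abs(a-b)[v-16:v+16,u-(4 if n=='jam' else 20):u+20].mean().round(2))
print(r.close_job())
```

```text
0.058 0.06
0.004 0.103
-0.063 0.058
jam 10.18
spice 7.35
soup 9.79
bot 8.14
bean 9.95
the job is handed in; nothing more can be done
None
```

I pushed the three tins one at a time into the tray, cradled against two fingers held 30 mm apart. I then backed the arm clear and handed the job in at about 25.5 s of the 72 s allowed.

| Tin | x in tray frame (m) | y in tray frame (m) |
|---|---|---|
| first (nearest the tray) | 0.004 | 0.103 |
| second (far side of the jam jar) | 0.058 | 0.060 |
| third (robot side of the jam jar) | -0.063 | 0.058 |

- **Tins:** By these measurements from the last top view, all three are wholly inside with clear margin to the walls and the front line. They look flat in the pictures. I did not measure their height, tilt or speed directly.
- **Forces:** The tool force at the end of each move never passed about 4.5 N. I saw no readings between those points.
- **Bystanders:** The jam jar, spice jar, soup can and bottle look unmoved against the first pictures. The bean can is only partly visible in the last pictures, and I never brought the tool near it.
- **Weak check:** A pixel comparison around each bystander gave mean differences of 7 to 10 grey levels for all five, bean can included. That looks like image noise, so it neither confirms nor contradicts what the pictures show.

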